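# Make up a titration kit and a field kit in their carriers

### The job

Make up the two kits in their moulded carriers. The carrier with only two sockets is the titration kit: stand the small conical flask in its wide socket and the capped vial in its narrow one. The carrier with the flat bed is the field kit: lay the meter flat inside the bed, stand the wide-neck bottle in the wide socket and the marker pen (cap up) in the narrow one; everything goes fully down, set the glass flask down rather than dropping it, and leave the beaker where it stands.

Things in the scene. Friction and masses are not known exactly. Their poses are not given: they have to be found in the camera images.
- small_flask: small conical glass flask, 57 mm across the foot, 76 mm high, 45 g, upright on the bench: cone narrowing to 22 mm at 52 mm height, straight 22 mm neck (52 to 68 mm), 26 mm rim (67 to 76 mm); grasp neck and rim from above. Origin: centre of the underside, z up.
- bottle: open wide-neck bottle of translucent plastic, 51 mm across, 88 mm high, 45 g, upright on the bench: body to 54 mm, shoulder to 66 mm, threaded 42 mm neck from 66 to 88 mm; grasp the neck from above. Origin: centre of the underside, z up.
- vial: the slim screw-cap vial, 91 mm high, 18 g: body 13 mm across up to 74 mm, white cap 20 mm across from 73 to 91 mm (grasp the cap). It stands loose in an end bore of bore_block, its foot 16 mm above the bench. Origin: centre of the underside, z up.
- marker: the marker pen, 135 mm long, 14 g, standing loose, cap up, in the other end bore of bore_block, its foot 16 mm above the bench: barrel 12.4 mm across, cap 14 mm across from 90 to 135 mm (grasp the cap). Origin: on the underside, 1 mm from the pen's axis; z along the pen, up.
- meter: the handheld meter, 112 x 42 x 17 mm, 110 g, lying flat, keys up: grasp across its 42 mm. Origin: centre of the underside; x along its length, z up. Either way round serves in its bed.
- carrier_two: titration-kit carrier, off-white plastic, loose, 0.45 kg: plate 96 x 150 mm (x, y), 5 mm thick, its rim 9 mm high; two round sockets, floor 5 mm above the bench. Wide (flask): centre x 0, y +28 mm, bore 64 mm, top at 35 mm, flared to 76 mm over the top 8 mm. Narrow (vial): x 0, y -50 mm, bore 16 mm, top at 49 mm, flared to 30 mm over the top 10 mm. Origin: centre of the underside, z up.
- carrier_three: field-kit carrier, as the other but 156 x 150 mm (x, y), 0.55 kg; floors 5 mm above the bench. Bed (meter): centre x -40, y 0, inside 58 (x) by 128 (y) mm, 3 mm walls, top at 13 mm. Wide socket (bottle): x +34, y +31 mm, bore 62 mm, top at 35 mm, flared to 74 over 8 mm. Narrow (marker): x +34, y -46 mm, bore 16, top at 49 mm, flared to 30 over 10 mm. Origin: centre of the underside, z up.
- bore_block: the grey cast block, 46 x 98 mm (x, y) and 50 mm high, loose, 0.45 kg, with a row of four bores along its y, at y -36.5, -12.5, +12.5 and +36.5 mm; the marker and the vial stand in the two end bores. Origin: centre of the underside, z up.
- beaker: bystander: the glass beaker with a spout, 57 x 62 x 65 mm, on the bench at the left, nearer the robot; to be left alone. Origin: centre of the underside.
There are look-alikes about, which are no part of the job. What is shaped like the meter but red is not meant.

How it is judged:
By the outcome, as a careful person would: the job done as asked, in the order asked, and still so for the second after the job is handed in, with the robot touching nothing.
It also fails if it takes over 134 s, if anything falls off the work surface, if the arm or the gripper's body presses on something with over 40 N, if the wrist force passes 120 N, or if a joint passes its speed limit or range.

### The arm

A 6-joint arm with a two-finger parallel gripper is mounted at the origin on the work surface; the furniture and walls round the work are solid. World frame = base frame: x ahead of the robot, y to its left, z up, the work surface at z = 0. Lengths are in m, angles in rad, forces in N, time in s.
With the tool pointing down it reaches from about 0.35 to 0.875 m from the base axis. Payload 4.2 kg.
Tool frame: the origin (TCP) lies at the very end of the fingers, on their centre line; the grasp point (between the pads) lies robot.grasp_offset behind it (robot.grasp_offset is the distance from the TCP to the grasp point, in m); y points along the fingers, x is the direction in which the jaws open and shut, and the axes are right-handed (so a half turn about y gives the same grasp; the last joint's range is limited). The gripper opens to 85 mm and grips with 20 to 120 N. Pads are 22 mm wide; open, the fingers measure 114 mm over their backs; the gripper's body (76 mm by 85 mm) begins 54 mm behind the grasp point. The pads swing forward as they close: fully open they stand 13 mm farther back than shut.
Start: joints at [-1.053, 0.385, 0.008, 0, -1.194, -0.259], TCP at [0.16, -0.604, 0.197] pointing down, gripper open.
Joint ranges: [-3.14, 3.14], [-1.21, 2.06], [-1.07, 1.41], [-3.16, 2.05], [-2.99, -0.16], [-3.1, 3.1]. Speed limits (rad/s): [2.79, 2.79, 3.14, 3.14, 3.14, 3.14].

### API

Orientations are given as a unit quaternion [w, x, y, z].
In Python, from plant import robot gives the robot as it stands.
- The arm moves only by the shell command python3 -m pendant 'ROWS' [FORCE]. ROWS is text: rows parted by semicolons, each of 5 numbers parted by spaces: the closure, from -1 (fully open) to 1 (shut), then the shift along the tool's x, y, z in units of 40 mm (1.0 is 40 mm), then the turn about the tool's y in rad. In form: grip x y z twist; .... A call has 1 to 20 rows; each row is the pose to reach, as a shift and turn from the pose commanded when the call began, along the tool's axes at that moment; what a row does not reach only later rows make up. A row lasts 1/12 s, in which the tool goes at most 41.7 mm and 7.16 degrees, less where a joint would pass 70% of its speed; a pose out of reach is approached as far as the arm can. A call with a gripper value outside its range is refused whole. The fingers move at their own pace and stop on an object; FORCE is the grip in N (left out, the last holds). Time passes only in rows, so rows that repeat a pose let the fingers close. It gives the time, the measured TCP pose, the force and the opening at its end, in the units of the state.
- robot.get_state(): the state, without advancing time (a new reading comes with each control period).
- robot.grab_frame(name): name is "side" or "top" or "wrist"; returns (picture, depth): 384x512x3 uint8, blue, green, red; 384x512 float32, m along the optical axis (not along the pixel's ray), 0 where there is no reading.
- robot.camera_info(name): a dict with "fx", "fy", "cx", "cy" (pixels), "dist" ([k1, k2, p1, p2, k3] as OpenCV has them; the pictures are not rectified), "xyz" and "orientation" of the camera in the world; the wrist camera has in their place "hand_eye" (4x4, takes a point from camera to tool coordinates, whose origin is the TCP and whose axes are the tool frame's). Camera axes: x right, y down, z forward; pixel columns grow to the right and rows downward; lengths in m; the calibration is good to about 2 mm. A picture is of the moment at which its call begins: read the wrist's pose just before it. camera_info takes no time and is no camera call.
- robot.hand_in(): hands the job in, once; it reports no verdict.
The state is a dict: "time_s": time; "q": joint angles; "joint_vel": joint speeds; "joint_torque": joint torques, N m; "position": TCP position; "orientation": TCP orientation; "wrist_force": force on the tool from outside, world axes, zero at the start; "torque": the same for the moment, N m; "finger_gap": finger opening in m.
Only numpy, scipy, OpenCV 4.12 (cv2) and the standard library are available. Lean on these libraries where they do the work, as an engineer would, in place of code of your own. Each camera call takes 0.05 s, during which the arm holds its last target. There are 200 camera calls.

## Working session

There is one attempt and no reset: what is moved stays moved. The work goes in short steps, Python scripts to look and compute and a shell command to move; the robot and the scene stay as the last step left them, time stands still between calls to the robot, and variables do not carry over. Pictures are saved under pics/ and viewed, about 12 in all and at most 16, crops included, and the job is handed in when it is done.

```bash
ls; mkdir -p pics; python3 - <<'E'
from plant import robot
import cv2,numpy as np
print(robot.get_state(), robot.grasp_offset)
for n in ["side","top","wrist"]:
    im,d=robot.grab_frame(n); cv2.imwrite(f"pics/{n}0.png",im); np.save(f"pics/{n}0.npy",d)
    print(n,robot.camera_info(n),(d>0).mean(),d.max())
a=cv2.imread("pics/top0.png")
cv2.imwrite("pics/top0b.png",cv2.resize(a,(800,600),interpolation=cv2.INTER_CUBIC))
E
```

```text
pics
{'time_s': 0.0, 'q': array([-1.05342229e+00,  3.85547775e-01,  6.59717478e-03, -4.94761780e-04,
       -1.19399176e+00, -2.58632022e-01]), 'joint_vel': array([ 0.00057387,  0.00039797,  0.00142366,  0.00181624, -0.00083379,
        0.00018025]), 'joint_torque': array([ 5.41799072e-04, -3.92290592e+01,  1.88405836e+01,  4.18636858e+00,
       -4.60549607e-03,  6.42884572e-06]), 'position': array([ 0.1597739 , -0.60353846,  0.19541638]), 'orientation': array([-0.43200397,  0.43073059,  0.56073069, -0.55984357]), 'wrist_force': array([-0.16893273, -0.05594044, -1.13632405]), 'torque': array([ 0.00302363,  0.02608272, -0.04878038]), 'finger_gap': 0.08546019282884104} 0.0187
side {'fx': 353.59894595581204, 'fy': 353.59894595581204, 'cx': 253.25287415047615, 'cy': 192.45848340166182, 'dist': array([0.02433029, 0.        , 0.        , 0.        , 0.        ]), 'xyz': array([ 0.46952428, -0.73893417,  0.48595946]), 'orientation': array([-0.50012735,  0.86486805,  0.04046937, -0.01543144])} 0.9961802164713541 3.6189919
top {'fx': 490.081218759283, 'fy': 490.081218759283, 'cx': 259.7652800435766, 'cy': 202.8966697779244, 'dist': array([0.01705586, 0.        , 0.        , 0.        , 0.        ]), 'xyz': array([0.30438549, 0.03651843, 1.44539486]), 'orientation': array([ 0.02112651, -0.69604546,  0.71688582, -0.03389851])} 0.9958038330078125 2.301298
wrist {'fx': 304.0555936035894, 'fy': 304.0555936035894, 'cx': 256.7596475392535, 'cy': 189.81563348170133, 'dist': array([-0.02353616,  0.        ,  0.        ,  0.        ,  0.        ]), 'hand_eye': array([[ 9.99999495e-01, -9.03062787e-05,  1.00118713e-03,
        -1.98456103e-04],
       [-9.87599825e-04, -2.74079376e-01,  9.61706567e-01,
        -1.77305497e-01],
       [ 1.87556603e-04, -9.61707070e-01, -2.74079327e-01,
         6.98445570e-02],
       [ 0.00000000e+00,  0.00000000e+00,  0.00000000e+00,
         1.00000000e+00]])} 0.996124267578125 1.4246049
```

View pics/top0b.png

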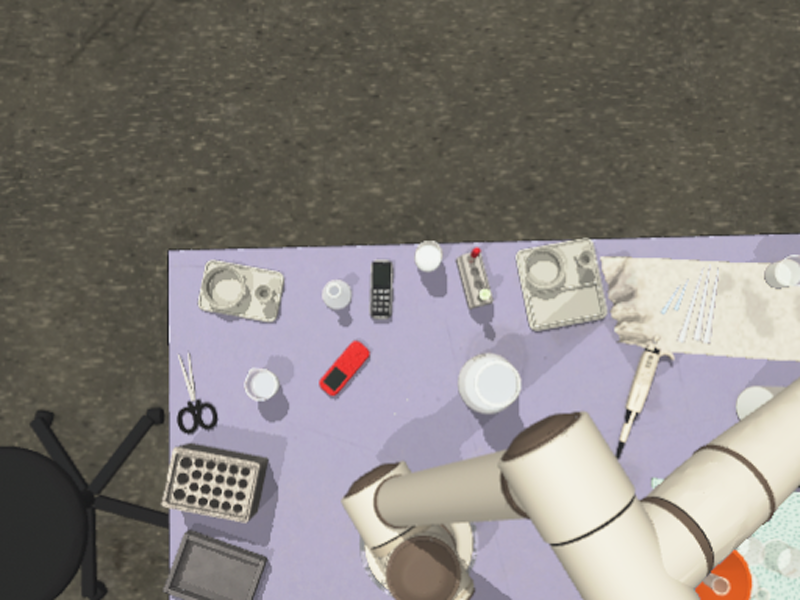

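View pics/side0.png

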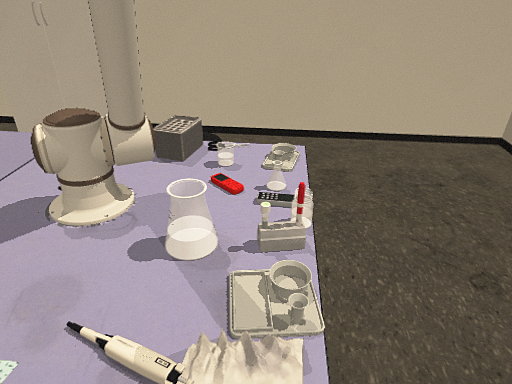

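```bash
cat > h.py <<'E'
import numpy as np,cv2
from scipy.spatial.transform import Rotation as Ro
from plant import robot
def R_(q): return Ro.from_quat(np.r_[q[1:],q[0]]).as_matrix()
def cam(n,st=None):
    c=robot.camera_info(n); K=np.array([[c['fx'],0,c['cx']],[0,c['fy'],c['cy']],[0,0,1]])
    if n=='wrist':
        st=st or robot.get_state(); T=np.eye(4);T[:3,:3]=R_(st['orientation']);T[:3,3]=st['position']
        T=T@c['hand_eye']; return K,c['dist'],T[:3,:3],T[:3,3]
    return K,c['dist'],R_(c['orientation']),c['xyz']
def rays(C,uv):
    K,D,R,t=C; p=cv2.undistortPoints(np.float64(uv).reshape(-1,1,2),K,D)[:,0]
    return np.c_[p,np.ones(len(p))]@R.T
def plane(C,uv,z):
    r=rays(C,uv); return C[3]+r*((z-C[3][2])/r[:,2])[:,None]
def tri(C1,u1,C2,u2):
    a=rays(C1,[u1])[0];b=rays(C2,[u2])[0]
    s=np.linalg.lstsq(np.c_[a,-b],C2[3]-C1[3],rcond=None)[0]
    p,q=C1[3]+s[0]*a,C2[3]+s[1]*b; return (p+q)/2,np.linalg.norm(p-q)
def cloud(C,d):
    h,w=d.shape; uv=np.stack(np.meshgrid(np.arange(w),np.arange(h)),-1).reshape(-1,2)
    return (C[3]+rays(C,uv)*d.reshape(-1,1)).reshape(h,w,3)
def proj(C,P):
    K,D,R,t=C; return cv2.projectPoints((np.float64(P).reshape(-1,3)-t)@R,np.zeros(3),np.zeros(3),K,D)[0][:,0]
def delta(st,p,yaw=None):
    "rows shift (units) from measured pose to TCP p; turn so tool x has heading yaw (mod pi)"
    R=R_(st['orientation']); s=(np.array(p)-st['position'])@R/0.04
    out=s.round(3)
    if yaw is not None:
        y0=np.arctan2(R[1,0],R[0,0]); a=(yaw-y0+np.pi/2)%np.pi-np.pi/2
        return out,round(-a,3)   # tool y points down
    return out
E
python3 - <<'E'
from h import *
st=robot.get_state(); print(R_(st['orientation']).round(3))
C=cam('top'); d=np.load('pics/top0.npy'); P=cloud(C,d); im=cv2.imread('pics/top0.png')
print('table z',[P[y,x].round(4) for x,y in [(200,240),(130,230),(280,205),(230,160)]])
m=((P[...,2]>.004)&(P[...,2]<.2)&(P[...,0]>.3)&(P[...,0]<1)&(abs(P[...,1])<.6)).astype(np.uint8)
n,l,s,c=cv2.connectedComponentsWithStats(m)
for i in range(1,n):
    if s[i,4]<60: continue
    Q=P[l==i]; r=cv2.minAreaRect(np.float32(Q[:,:2]*1000))
    print(c[i].round(),s[i,4],'zmax',Q[:,2].max().round(4),'rect',np.round(r[0],1),np.round(r[1],1),round(r[2],1))
v=im[140:240,110:410]
cv2.imwrite('pics/c1.png',cv2.resize(v,(800,267),interpolation=cv2.INTER_CUBIC))
E
```

```text
[[-0.256 -0.001 -0.967]
 [ 0.967  0.002 -0.256]
 [ 0.002 -1.     0.   ]]
table z [array([ 0.3127,  0.1879, -0.0055]), array([ 0.3482,  0.3918, -0.0027]), array([ 0.4086, -0.0509,  0.0017]), array([ 5.473e-01,  9.340e-02, -2.000e-04])]
[377. 189.] 3066 zmax 0.0535 rect [ 424.3 -342.8] [279.1 252.3] 10.3
[274. 163.] 282 zmax 0.0912 rect [529.2 -33.3] [48.6 52.3] 87.7
[303. 178.] 598 zmax 0.1545 rect [ 489.4 -121.2] [116.4  55.1] 14.1
[153. 185.] 1136 zmax 0.0522 rect [475.5 319.1] [151.8 100.5] 77.1
[243. 185.] 539 zmax 0.0252 rect [473.1  56.2] [ 45.5 113.9] 86.7
[442. 199.] 167 zmax 0.0207 rect [ 427.8 -539.9] [ 24.6 172. ] 65.7
[451. 201.] 306 zmax 0.0198 rect [ 416.  -562.6] [ 40.4 143. ] 74.7
[215. 188.] 273 zmax 0.0802 rect [463.8 139.1] [54.5 55.3] 49.4
[430. 193.] 73 zmax 0.0147 rect [ 433.2 -498. ] [32.9 56.4] 22.5
[221. 232.] 446 zmax 0.025 rect [329.4 126.2] [ 50.1 103.2] 54.0
[311. 234.] 466 zmax 0.1474 rect [ 323.2 -141.7] [117.9  46.9] 88.5
[167. 241.] 194 zmax 0.072 rect [316.8 276.2] [59.6 31.8] 88.1
```

View pics/c1.png

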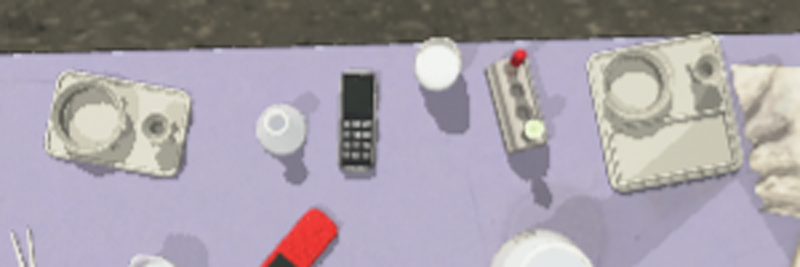

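```bash
python3 -m pendant '-1 3.3 -2.1 -7.6 0.1;-1 3.3 -2.1 -7.6 0.258;-1 3.3 -2.1 -7.6 0.258;-1 3.3 -2.1 -7.6 0.258;-1 3.3 -2.1 -7.6 0.258;-1 3.3 -2.1 -7.6 0.258;-1 3.3 -2.1 -7.6 0.258;-1 3.3 -2.1 -7.6 0.258;-1 3.3 -2.1 -7.6 0.258;-1 9.3 -2.1 -9.2 0.258;-1 9.3 -2.1 -9.2 0.258;-1 9.3 -2.1 -9.2 0.258;-1 9.3 -2.1 -9.2 0.258;-1 9.3 -2.1 -9.2 0.258;-1 9.3 -2.1 -9.2 0.258;-1 9.3 -2.1 -9.2 0.258;-1 9.3 -2.1 -9.2 0.258;-1 9.3 -2.1 -9.2 0.258;-1 9.3 -2.1 -9.2 0.258' 40
python3 - <<'E'
from h import *
st=robot.get_state(); im,d=robot.grab_frame('wrist')
cv2.imwrite('pics/w1.png',im);np.save('pics/w1.npy',d);np.save('pics/w1s.npy',st,allow_pickle=True)
print(st['position'],R_(st['orientation']).round(3)[:,0],st['wrist_force'],st['joint_vel'].round(3))
E
```

```text
time_s: 1.73
position: [0.4203, -0.1513, 0.2803]
orientation: [0.5, -0.5, -0.5, 0.5]
wrist_force: [-0.6, -0.3, -1.1]
finger_gap: 0.0854
[ 0.42034936 -0.15129568  0.28025018] [ 0.001  1.    -0.   ] [-0.62241885 -0.32913273 -1.07864236] [-0.016  0.006  0.003 -0.001  0.    -0.001]
```

View pics/w1.png

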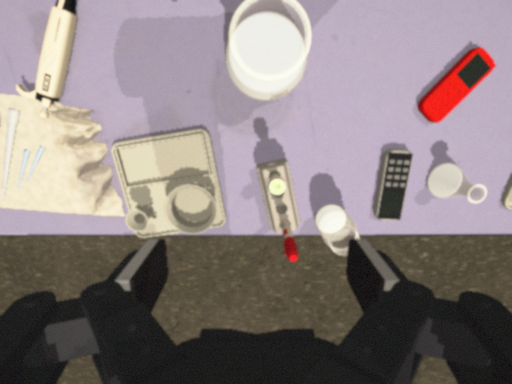

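```bash
python3 -m pendant '-1 8.75 0 0.5 0;-1 8.75 0 0.5 0;-1 8.75 0 0.5 0;-1 8.75 0 0.5 0;-1 8.75 0 0.5 0;-1 8.75 0 0.5 0;-1 8.75 0 0.5 0;-1 8.75 0 0.5 0;-1 8.75 0 0.5 0;-1 8.75 0 0.5 0;-1 8.75 0 0.5 0;-1 8.75 0 0.5 0'
python3 - <<'E'
from h import *
st=robot.get_state(); im,d=robot.grab_frame('wrist')
cv2.imwrite('pics/w2.png',im);np.save('pics/w2.npy',d);np.save('pics/w2s.npy',st,allow_pickle=True)
print(st['position'])
for w in ['w1','w2']:
    s=np.load(f'pics/{w}s.npy',allow_pickle=True).item(); C=cam('wrist',s); P=cloud(C,np.load(f'pics/{w}.npy'))
    m=((P[...,2]>.005)&(P[...,2]<.2)&(P[...,0]>.4)&(P[...,0]<.62)&(abs(P[...,1])<.45)).astype(np.uint8); m[235:]=0
    n,l,stt,c=cv2.connectedComponentsWithStats(m)
    tb=P[60:225][(abs(P[60:225,:,2])<.02)&(m[60:225]==0)]; print(w,'table z',np.median(tb[:,2]).round(4))
    for i in range(1,n):
        if stt[i,4]<60: continue
        Q=P[l==i]; r=cv2.minAreaRect(np.float32(Q[:,:2]*1000)); z=Q[:,2]
        top=Q[z>z.max()-.006]
        print(c[i].round(),stt[i,4],'z',np.percentile(z,[50,99.]).round(4),'rect',np.round(r[0],1),np.round(r[1],1),round(r[2],1),'top c',top.mean(0).round(4))
E
```

```text
time_s: 2.78
position: [0.4006, 0.1985, 0.2802]
orientation: [-0.5, 0.5, 0.499, -0.5]
wrist_force: [-0.2, 0.0, 0.1]
finger_gap: 0.0849
[0.40064852 0.19849205 0.28017049]
w1 table z 0.0002
[ 93. 173.] 1901 z [0.0111 0.027 ] rect [ 460.2 -406.1] [129.3  70.8] 9.2 top c [ 0.4115 -0.3968  0.0266]
[168. 194.] 3686 z [0.0119 0.0486] rect [ 472.3 -285.4] [155.7 150.7] 9.0 top c [ 0.5146 -0.3269  0.0472]
[392. 184.] 1975 z [0.0162 0.0186] rect [471.2  55.8] [ 40.8 111. ] 87.1 top c [0.4689 0.0556 0.0164]
[278. 196.] 2238 z [0.0488 0.1069] rect [ 481.3 -119.7] [98.5 45.9] 12.7 top c [ 0.4455 -0.1277  0.1058]
[454. 184.] 1469 z [0.0359 0.0767] rect [461.  133.3] [41.1 54.4] 64.9 top c [0.4644 0.1417 0.0751]
[508. 197.] 106 z [0.0081 0.0104] rect [489.6 244.3] [44.1 13.3] 12.9 top c [0.4914 0.2441 0.0078]
[334. 221.] 985 z [0.0534 0.0873] rect [522.5 -34.2] [49.9 40.3] 88.2 top c [ 0.512  -0.0363  0.0855]
w2 table z -0.0001
[165. 196.] 1870 z [0.0161 0.0183] rect [470.6  57.3] [ 41.1 112.1] 86.9 top c [0.4679 0.0579 0.0162]
[338. 201.] 3364 z [0.01   0.0489] rect [475.2 320.6] [151.   96.5] 78.5 top c [0.4667 0.2725 0.0474]
[ 43. 205.] 3105 z [0.0421 0.1041] rect [ 481.3 -153.7] [ 97.3 130.6] 4.4 top c [ 0.4465 -0.1185  0.1037]
[219. 194.] 1084 z [0.0322 0.0767] rect [460.  141.9] [55.8 48.4] 68.4 top c [0.4646 0.1401 0.075 ]
[110. 227.] 574 z [0.0339 0.0631] rect [513.3 -24.1] [47.8 17.5] 62.4 top c [ 0.5072 -0.0313  0.0608]
```

View pics/w2.png

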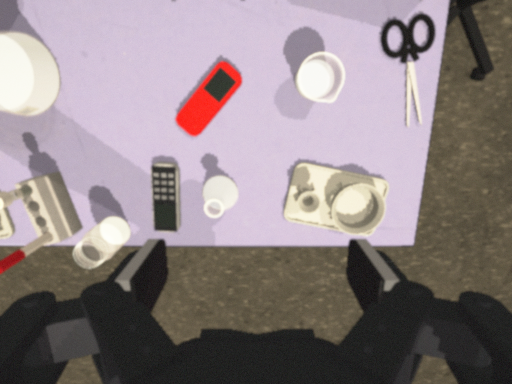

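```bash
python3 -m pendant '-0.2 -1.45 2 -1.58 0;-0.2 -1.45 3 -1.58 0;-0.2 -1.45 3.5 -1.58 0;-0.2 -1.45 4.2 -1.58 0;-0.2 -1.45 4.8 -1.58 0;-0.2 -1.45 5.3 -1.58 0;-0.2 -1.45 5.7 -1.58 0;-0.2 -1.45 5.7 -1.58 0;0.3 -1.45 5.7 -1.58 0;0.6 -1.45 5.7 -1.58 0;0.9 -1.45 5.7 -1.58 0;1 -1.45 5.7 -1.58 0;1 -1.45 5.7 -1.58 0;1 -1.45 5.7 -1.58 0;1 -1.45 5.7 -1.58 0' 30
```

```text
time_s: 4.08
position: [0.4636, 0.1419, 0.053]
orientation: [-0.5, 0.5, 0.501, -0.5]
wrist_force: [-0.5, -0.1, 0.1]
finger_gap: 0.0002
```

```bash
python3 - <<'E'
from h import *
im,d=robot.grab_frame('wrist'); a,_=robot.grab_frame('side')
cv2.imwrite('pics/w3.png',np.hstack([cv2.resize(im,(400,300)),cv2.resize(a[110:230,200:360],(400,300),interpolation=cv2.INTER_CUBIC)]))
E
```

```text
(no output)
```

View pics/w3.png

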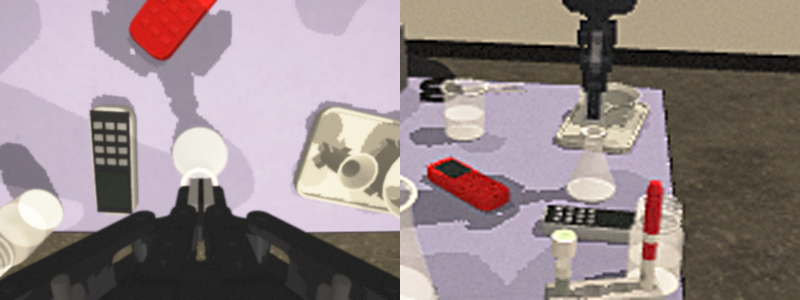

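```bash
python3 - <<'E'
from h import *
st=robot.get_state(); print(st['position'])
im,d=robot.grab_frame('wrist'); a,da=robot.grab_frame('side')
for n,I in [('wrist',im),('side',a)]:
    C=cam(n,st); p=proj(C,[st['position'],[.464,.1405,.076],[.464,.1405,0]]); print(n,p.round(1))
C=cam('side'); P=cloud(C,da)
for v in range(134,166,4): print(v,[P[v,u].round(3).tolist() for u in (276,280)])
C=cam('wrist',st);P=cloud(C,d)
for v in range(180,260,10): print(v,P[v,257].round(3).tolist())
E
```

```text
[0.46350706 0.1417835  0.05272034]
wrist [[256.9 219.6]
 [254.6 236. ]
 [255.2 195.6]]
side [[276.1 169.9]
 [276.7 162.5]
 [275.4 186.8]]
134 [[0.459, 0.084, 0.179], [0.469, 0.084, 0.179]]
138 [[0.459, 0.088, 0.167], [0.469, 0.086, 0.168]]
142 [[0.46, 0.103, 0.15], [0.47, 0.101, 0.151]]
146 [[0.46, 0.116, 0.134], [0.47, 0.112, 0.136]]
150 [[0.46, 0.129, 0.117], [0.471, 0.137, 0.114]]
154 [[0.461, 0.131, 0.105], [0.472, 0.139, 0.102]]
158 [[0.461, 0.137, 0.091], [0.472, 0.136, 0.092]]
162 [[0.462, 0.152, 0.072], [0.473, 0.15, 0.073]]
180 [0.444, 0.142, 0.028]
190 [0.449, 0.142, 0.038]
200 [0.452, 0.142, 0.047]
210 [0.455, 0.142, 0.059]
220 [0.483, 0.142, 0.003]
230 [0.453, 0.142, 0.094]
240 [0.453, 0.142, 0.105]
250 [0.452, 0.142, 0.116]
```

```bash
python3 -m pendant '1 0 -1 0 0;1 0 -2 0 0;1 0 -2 0 0;1 0 -2 0 0'
python3 - <<'E'
from h import *
import time
st=robot.get_state(); R=R_(st['orientation']);print(st['position'],st['finger_gap'])
im,d=robot.grab_frame('wrist'); C=cam('wrist',st); P=(cloud(C,d)-st['position'])@R*1000
np.set_printoptions(suppress=True)
for u in (250,256,262): print(u,[(v,*P[v,u].round(0)) for v in range(208,250,3)])
w=np.load('pics/w2s.npy',allow_pickle=True).item(); d2=np.load('pics/w2.npy'); P2=(cloud(cam('wrist',w),d2)-w['position'])@R_(w['orientation'])*1000
m=(P2[...,1]<60)&(d2>0); print('open tips',[P2[m&s].round(0)[P2[m&s][:,1].argsort()[-3:]].tolist() for s in (P2[...,0]<0,P2[...,0]>0)])
cv2.imwrite('pics/w4.png',im[150:300,150:370].repeat(3,0).repeat(3,1))
E
```

```text
time_s: 4.62
position: [0.4649, 0.1427, 0.1349]
orientation: [-0.499, 0.5, 0.502, -0.498]
wrist_force: [-0.4, -1.0, -0.3]
finger_gap: -0.0
[0.46490874 0.14270724 0.13486981] -3.454522871814951e-05
250 [(208, np.float64(-7.0), np.float64(137.0), np.float64(-40.0)), (211, np.float64(-7.0), np.float64(136.0), np.float64(-43.0)), (214, np.float64(-7.0), np.float64(134.0), np.float64(-46.0)), (217, np.float64(-7.0), np.float64(135.0), np.float64(-50.0)), (220, np.float64(-7.0), np.float64(136.0), np.float64(-54.0)), (223, np.float64(-7.0), np.float64(137.0), np.float64(-58.0)), (226, np.float64(-7.0), np.float64(136.0), np.float64(-61.0)), (229, np.float64(-3.0), np.float64(-41.0), np.float64(11.0)), (232, np.float64(-3.0), np.float64(-44.0), np.float64(11.0)), (235, np.float64(-3.0), np.float64(-48.0), np.float64(11.0)), (238, np.float64(-3.0), np.float64(-52.0), np.float64(11.0)), (241, np.float64(-3.0), np.float64(-55.0), np.float64(12.0)), (244, np.float64(-3.0), np.float64(-57.0), np.float64(11.0)), (247, np.float64(-3.0), np.float64(-60.0), np.float64(11.0))]
256 [(208, np.float64(-
[... 1162 characters left out ...]
(-54.0)), (223, np.float64(6.0), np.float64(136.0), np.float64(-57.0)), (226, np.float64(6.0), np.float64(136.0), np.float64(-61.0)), (229, np.float64(2.0), np.float64(-41.0), np.float64(11.0)), (232, np.float64(2.0), np.float64(-45.0), np.float64(11.0)), (235, np.float64(2.0), np.float64(-48.0), np.float64(11.0)), (238, np.float64(2.0), np.float64(-51.0), np.float64(11.0)), (241, np.float64(2.0), np.float64(-55.0), np.float64(11.0)), (244, np.float64(2.0), np.float64(-56.0), np.float64(11.0)), (247, np.float64(2.0), np.float64(-60.0), np.float64(11.0))]
open tips [[[-43.0, -48.0, -6.0], [-43.0, -48.0, 4.0], [-43.0, -47.0, 6.0]], [[43.0, -48.0, 0.0], [43.0, -48.0, -6.0], [43.0, -47.0, 5.0]]]
```

View pics/w4.png

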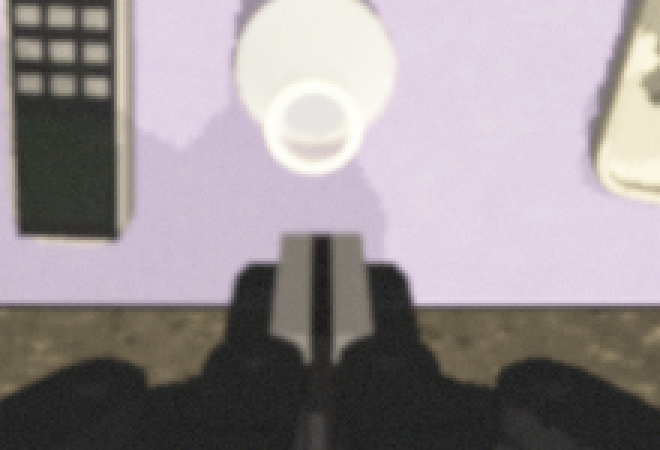

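```bash
python3 - <<'E'
from h import *
st=robot.get_state();C=cam('wrist',st)
im,d=robot.grab_frame('wrist');P=cloud(C,d);Q=P[150:229,200:320].reshape(-1,3);t=Q[(Q[:,2]>.068)&(Q[:,2]<.09)]
print(st['position'],t.mean(0),(t.max(0)+t.min(0))/2,t.max(0)-t.min(0)); print(plane(C,[[254,192]],.076))
st=robot.get_state();print(st['position'],delta(st,[.464,.1405,.010],np.pi/2))
E
```

```text
[0.46349412 0.14192079 0.13301897] [0.46524159 0.14042374 0.0744538 ] [0.46413474 0.1405639  0.07282037] [0.02611541 0.02589745 0.0094541 ]
[[0.46231458 0.13975374 0.076     ]]
[0.46277927 0.14140122 0.13194859] (array([-0.022,  3.049, -0.034]), np.float64(0.0))
```

```bash
python3 -m pendant '-0.2 0 0 0 0;-0.2 0 0 0 0;-0.2 0 0 0 0;-0.2 0 0.5 0 0;-0.2 0 1.2 0 0;-0.2 0 1.9 0 0;-0.2 0 2.5 0 0;-0.2 0 3.05 0 0;-0.2 0 3.05 0 0;0.2 0 3.05 0 0;0.5 0 3.05 0 0;1 0 3.05 0 0;1 0 3.05 0 0;1 0 3.05 0 0;1 0 3.05 0 0;1 0 3.05 0 0;1 0 3.05 0 0' 30
```

```text
time_s: 6.13
position: [0.4641, 0.142, 0.0114]
orientation: [-0.5, 0.5, 0.501, -0.5]
wrist_force: [-1.4, 0.2, 6.9]
finger_gap: 0.0235
```

```bash
python3 -m pendant '1 0 -0.5 0 0;1 0 -1.2 0 0;1 0.5 -1.6 0 0;1 1.5 -1.6 -0.2 0;1 2.5 -1.6 -0.42 0;1 3.5 -1.6 -0.42 0;1 4.3 -1.6 -0.42 0;1 4.9 -1.6 -0.42 0;1 5.15 -1.6 -0.42 0;1 5.15 -1.6 -0.42 0;1 5.15 -1.3 -0.42 0;1 5.15 -1 -0.42 0;1 5.15 -1 -0.42 0'
python3 - <<'E'
from h import *
st=robot.get_state();print(st['position'],st['finger_gap'],st['wrist_force'])
im,d=robot.grab_frame('wrist');np.save('pics/w5.npy',d)
cv2.imwrite('pics/w5.png',im[80:320,90:410].repeat(2,0).repeat(2,1))
E
```

```text
time_s: 7.22
position: [0.4783, 0.3448, 0.048]
orientation: [0.5, -0.5, -0.498, 0.502]
wrist_force: [-0.4, -0.5, -0.7]
finger_gap: 0.0237
[0.47833115 0.34475956 0.04795389] 0.023738625657900452 [-0.38514854 -0.49421449 -0.72693968]
```

View pics/w5.png

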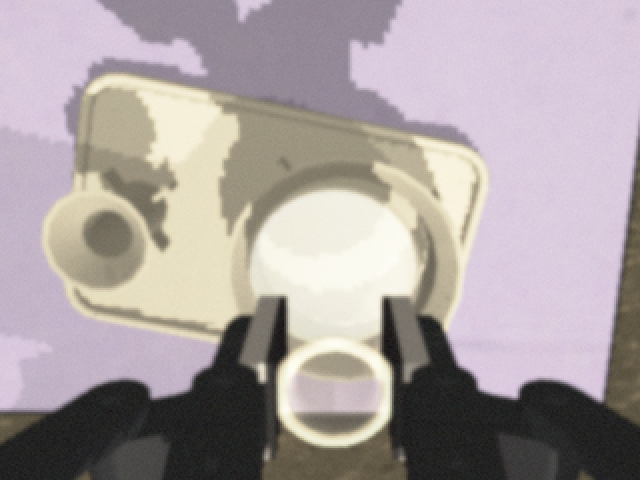

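```bash
python3 -m pendant '1 0.08 0 -0.06 0;1 0.08 0 -0.06 0;1 0.08 0 -0.06 0'
python3 - <<'E'
from h import *
for i in range(3):
    st=robot.get_state();im,d=robot.grab_frame('wrist');print(st['position'])
C=cam('wrist',st);P=cloud(C,d);Q=P.reshape(-1,3)
# socket top rim points: z 0.031..0.038, outside the flask
c=np.array([.481,.348]);r=np.hypot(*(Q[:,:2]-c).T);s=Q[(abs(Q[:,2]-.035)<.003)&(r<.055)&(r>.034)]
A=np.c_[2*s[:,:2],np.ones(len(s))];x=np.linalg.lstsq(A,(s[:,:2]**2).sum(1),rcond=None)[0];print(len(s),'socket',x[:2],np.sqrt(x[2]+x[0]**2+x[1]**2))
u=proj(C,[[.481,.348,.035],[*st['position'][:2],.045]]);print(u)
E
```

```text
time_s: 7.52
position: [0.4832, 0.3511, 0.0514]
orientation: [-0.5, 0.5, 0.501, -0.5]
wrist_force: [-0.1, 0.7, -0.4]
finger_gap: 0.0237
[0.48317183 0.35111023 0.05140011]
[0.48296092 0.35101462 0.0512599 ]
[0.48279119 0.35098574 0.05112854]
1466 socket [0.48157455 0.34778895] 0.0378646143123778
[[252.39666769 208.25815196]
 [256.85711287 216.06367215]]
```

```bash
python3 -m pendant '1 -0.05 0 0 0;1 -0.05 0 0 0;1 -0.05 0 0 0;1 -0.05 0 0 0'
python3 - <<'E'
from h import *
for i in range(4):
    st=robot.get_state();im,d=robot.grab_frame('wrist');print(st['position'])
E
```

```text
time_s: 8.0
position: [0.4825, 0.3488, 0.0506]
orientation: [-0.5, 0.5, 0.5, -0.5]
wrist_force: [0.4, -0.5, -0.7]
finger_gap: 0.0234
[0.48250466 0.34882558 0.05055195]
[0.48251618 0.34888481 0.05055162]
[0.4825128  0.34888991 0.05051821]
[0.48251765 0.34891929 0.05051991]
```

```bash
python3 -m pendant '1 -0.02 0.2 0.02 0;1 -0.02 0.4 0.02 0;1 -0.02 0.55 0.02 0;1 -0.02 0.7 0.02 0;1 -0.02 0.8 0.02 0;1 -0.02 0.83 0.02 0;1 -0.02 0.86 0.02 0;1 -0.02 0.86 0.02 0;1 -0.02 0.86 0.02 0'
```

```text
time_s: 8.95
position: [0.4819, 0.3481, 0.0166]
orientation: [-0.5, 0.5, 0.5, -0.5]
wrist_force: [-0.9, -0.8, 2.8]
finger_gap: 0.0235
```

```bash
python3 -m pendant '0.2 0 0 0 0;-0.1 0 0 0 0;-0.2 0 0 0 0;-0.2 0 0 0 0;-0.2 0 -0.3 0 0;-0.2 0 -1 0 0;-0.2 0 -2 0 0;-0.2 -0.5 -2.6 0 0' && python3 -m pendant '-0.2 -11.4 0 0.9 0;-0.2 -11.4 0 0.9 0;-0.2 -11.4 0 0.9 0;-0.2 -11.4 0 0.9 0;-0.2 -11.4 0 0.9 0;-0.2 -11.4 0 0.9 0;-0.2 -11.4 0 0.9 0;-0.2 -11.4 0 0.9 0;-0.2 -11.4 0 0.9 0;-0.2 -11.4 0 0.9 0;-0.2 -11.4 0 0.9 0;-0.2 -11.4 0 0.9 0;-0.2 -11.4 0 0.9 0;-0.2 -11.4 0 0.9 0;-0.2 -11.4 0 0.9 0'
python3 - <<'E'
from h import *
for i in range(3): st=robot.get_state();im,d=robot.grab_frame('wrist')
print(st['position']);C=cam('wrist',st);Q=cloud(C,d)
u=proj(C,[[.4457,-.1277,.107],[*st['position'][:2],.107],[.5169,-.1117,.151]]);print(u)
m=(Q[...,2]>.098)&(Q[...,2]<.112)&(np.hypot(Q[...,0]-.4457,Q[...,1]+.1277)<.025);t=Q[m];print(len(t),t.mean(0),(t.max(0)+t.min(0))/2,t.max(0)-t.min(0))
cv2.imwrite('pics/w6.png',im[80:320,90:410].repeat(2,0).repeat(2,1))
a,_=robot.grab_frame('top');cv2.imwrite('pics/t6.png',a)
E
```

```text
time_s: 9.62
position: [0.4836, 0.3313, 0.1234]
orientation: [-0.499, 0.499, 0.503, -0.499]
wrist_force: [1.1, -0.4, 2.3]
finger_gap: 0.0511
time_s: 10.87
position: [0.4463, -0.1271, 0.1201]
orientation: [-0.499, 0.499, 0.501, -0.5]
wrist_force: [0.8, -0.8, -0.5]
finger_gap: 0.0513
[ 0.44641456 -0.12671084  0.12015691]
[[255.36713386 211.28105249]
 [256.85134177 212.29724246]
 [281.79021792 349.55978034]]
736 [ 0.44519218 -0.12746408  0.10545227] [ 0.44649043 -0.12761316  0.10295578] [0.02027473 0.01969067 0.00974062]
```

View pics/w6.png

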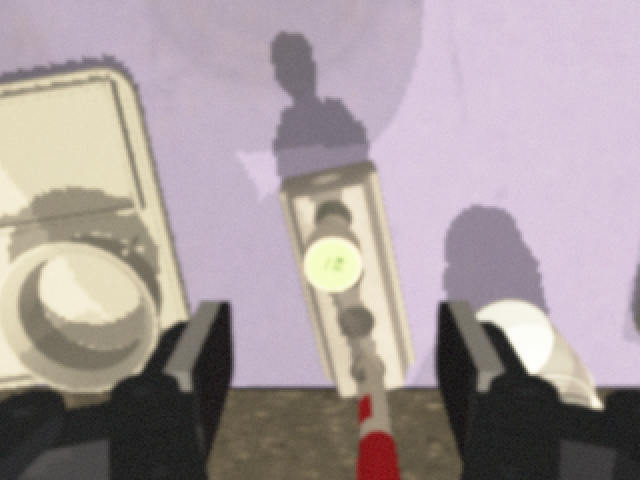

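```bash
python3 -m pendant '-0.2 -0.02 0.5 0 0;-0.2 -0.02 1 0 0;-0.2 -0.02 1.5 0 0;-0.2 -0.02 2 0 0;-0.2 -0.02 2 0 0;0.2 -0.02 2 0 0;0.5 -0.02 2 0 0;1 -0.02 2 0 0;1 -0.02 2 0 0;1 -0.02 2 0 0;1 -0.02 2 0 0;1 -0.02 2 0 0;1 -0.02 2 0 0' 30
```

```text
time_s: 12.15
position: [0.4475, -0.1287, 0.0413]
orientation: [-0.499, 0.5, 0.501, -0.5]
wrist_force: [-0.1, 0.9, 6.7]
finger_gap: 0.0191
```

```bash
python3 -m pendant '1 0 -0.5 0 0;1 0 -1 0 0;1 0 -1.6 0 0;1 10 -1.6 -0.46 0;1 10 -1.6 -0.46 0;1 10 -1.6 -0.46 0;1 10 -1.6 -0.46 0;1 10 -1.6 -0.46 0;1 10 -1.6 -0.46 0;1 10 -1.6 -0.46 0;1 10 -1.6 -0.46 0;1 10 -1.6 -0.46 0;1 10 -1.6 -0.46 0;1 10 -1.3 -0.46 0;1 10 -1.2 -0.46 0;1 10 -1.2 -0.46 0'
python3 - <<'E'
from h import *
for i in range(4): st=robot.get_state();im,d=robot.grab_frame('wrist')
print(st['position'],st['finger_gap']);C=cam('wrist',st);Q=cloud(C,d).reshape(-1,3)
t=Q[(abs(Q[:,2]-.049)<.003)&(np.hypot(Q[:,0]-.466,Q[:,1]-.2715)<.03)];print(len(t),t.mean(0),(t.max(0)+t.min(0))/2,t.max(0)-t.min(0))
for z in (.07,.09,.11):
    t=Q[(abs(Q[:,2]-z)<.004)&(np.hypot(Q[:,0]-.466,Q[:,1]-.2715)<.025)]
    if len(t): print('vial',z,len(t),(t.max(0)+t.min(0))/2,t.max(0)-t.min(0))
cv2.imwrite('pics/w7.png',im[80:320,90:410].repeat(2,0).repeat(2,1))
E
```

```text
time_s: 13.48
position: [0.4627, 0.2701, 0.0865]
orientation: [0.5, -0.5, -0.499, 0.502]
wrist_force: [0.4, -0.8, -0.4]
finger_gap: 0.0191
[0.46425357 0.27029491 0.08840476] 0.018856789683132067
489 [0.46351451 0.2719331  0.04805375] [0.46458478 0.27154848 0.04827572] [0.03048773 0.03385986 0.00452586]
vial 0.07 69 [0.4595648  0.27081266 0.07000705] [0.00573776 0.01291032 0.00786187]
vial 0.09 88 [0.45936011 0.27040366 0.08998505] [0.00609956 0.01248537 0.00795335]
vial 0.11 111 [0.45914282 0.27038633 0.10997722] [0.00499095 0.01234419 0.00792194]
```

View pics/w7.png

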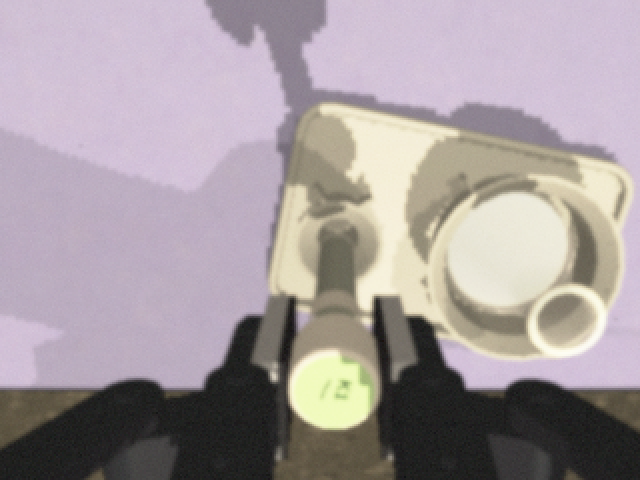

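```bash
python3 -m pendant '1 0.03 0.2 -0.06 0;1 0.03 0.4 -0.06 0;1 0.03 0.6 -0.06 0;1 0.03 0.8 -0.06 0;1 0.03 1 -0.06 0;1 0.03 1.2 -0.06 0;1 0.03 1.35 -0.06 0;1 0.03 1.42 -0.06 0;1 0.03 1.46 -0.06 0;1 0.03 1.46 -0.06 0;1 0.03 1.46 -0.06 0'
```

```text
time_s: 14.6
position: [0.4672, 0.2726, 0.0308]
orientation: [-0.499, 0.5, 0.501, -0.5]
wrist_force: [-1.5, -1.4, 7.1]
finger_gap: 0.0191
```

```bash
python3 -m pendant '0.2 0 0 0 0;-0.1 0 0 0 0;-0.2 0 0 0 0;-0.2 0 0 0 0;-0.2 0 -0.3 0 0;-0.2 0 -1 0 0;-0.2 0 -2 0 0;-0.4 -5.4 -2.2 -0.3 0.05;-0.4 -5.4 -2.2 -0.3 0.05;-0.4 -5.4 -2.2 -0.3 0.05;-0.4 -5.4 -2.2 -0.3 0.05;-0.4 -5.4 -2.2 -0.3 0.05;-0.4 -5.4 -2.2 -0.3 0.05;-0.4 -5.4 -2.2 -0.3 0.05;-0.4 -5.4 -1.5 -0.3 0.05;-0.4 -5.4 -1.2 -0.3 0.05;-0.4 -5.4 -1.2 -0.3 0.05;-0.4 -5.4 -1.2 -0.3 0.05'
python3 - <<'E'
from h import *
for i in range(4): st=robot.get_state();im,d=robot.grab_frame('wrist')
print(st['position'],st['finger_gap'],st['q'].round(2));C=cam('wrist',st);P=cloud(C,d);P[225:]=0;Q=P.reshape(-1,3)
t=Q[(abs(Q[:,2]-.0165)<.005)&(np.hypot(Q[:,0]-.471,Q[:,1]-.0565)<.075)];r=cv2.minAreaRect(np.float32(t[:,:2]*1000));print(len(t),np.median(t[:,2]),r)
print(proj(C,[[*st['position'][:2],.017]]))
cv2.imwrite('pics/w8.png',im[80:320,90:410].repeat(2,0).repeat(2,1))
E
```

```text
time_s: 16.1
position: [0.4787, 0.0572, 0.0774]
orientation: [0.512, -0.512, -0.487, 0.488]
wrist_force: [-0.0, 0.1, 0.2]
finger_gap: 0.0595
[0.47967467 0.05740444 0.07865752] 0.05939109315534393 [ 0.46  0.27 -0.5   0.   -0.8  -2.08]
5700 0.01643901730096918 ((462.81304931640625, 56.92219161987305), (41.962467193603516, 94.42732238769531), 86.99455261230469)
[[256.75734621 191.72209562]]
```

View pics/w8.png

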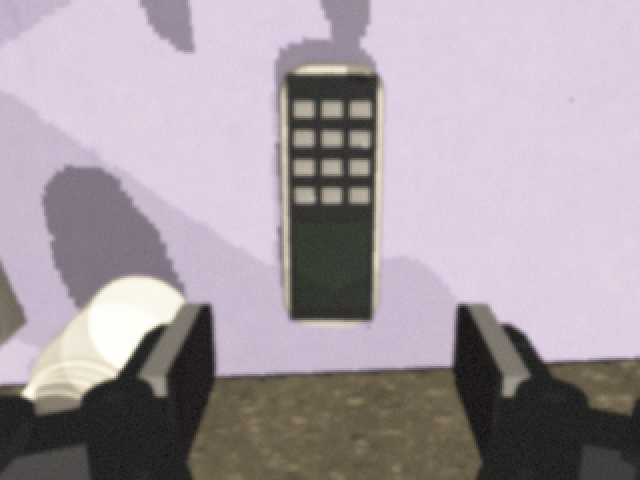

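```bash
python3 -m pendant '-0.4 0 0.8 0 0;-0.4 0 1.6 0 0;-0.4 0 2.2 0 0;-0.4 0 2.6 0 0;-0.4 0 2.84 0 0;-0.4 0 2.84 0 0;-0.1 0 2.84 0 0;0.2 0 2.84 0 0;1 0 2.84 0 0;1 0 2.84 0 0;1 0 2.84 0 0;1 0 2.84 0 0;1 0 2.84 0 0' 50
```

```text
time_s: 17.38
position: [0.4798, 0.057, -0.0346]
orientation: [-0.512, 0.512, 0.489, -0.487]
wrist_force: [-1.1, 0.3, 7.1]
finger_gap: 0.041
```

```bash
python3 -m pendant '1 0 -0.5 0 0;1 0 -1.3 0 0;1 0 -2.3 0 0;1 0 -3.3 0 0;1 0 -4.4 0 0;1 -8.97 -4.4 0.73 0.12;1 -8.97 -4.4 0.73 0.24;1 -8.97 -4.4 0.73 0.36;1 -8.97 -4.4 0.73 0.48;1 -8.97 -4.4 0.73 0.6;1 -8.97 -4.4 0.73 0.72;1 -8.97 -4.4 0.73 0.84;1 -8.97 -4.4 0.73 0.96;1 -8.97 -4.4 0.73 1.08;1 -8.97 -4.4 0.73 1.2;1 -8.97 -4.4 0.73 1.3;1 -8.97 -4.4 0.73 1.36;1 -8.97 -4.4 0.73 1.36;1 -8.97 -4.4 0.73 1.36;1 -8.97 -4.4 0.73 1.36'
python3 - <<'E'
from h import *
for i in range(4): st=robot.get_state();im,d=robot.grab_frame('wrist')
print(st['position'],st['finger_gap'],R_(st['orientation'])[:,0].round(3));C=cam('wrist',st)
Q=cloud(C,d);np.save('pics/w9.npy',Q)
cv2.imwrite('pics/w9.png',im)
E
```

```text
time_s: 19.05
position: [0.4318, -0.3002, 0.1401]
orientation: [0.705, -0.705, -0.058, 0.058]
wrist_force: [0.4, -0.4, -1.1]
finger_gap: 0.0405
[ 0.43195784 -0.30022819  0.1401591 ] 0.04070015430328815 [0.987 0.162 0.   ]
```

View pics/w9.png

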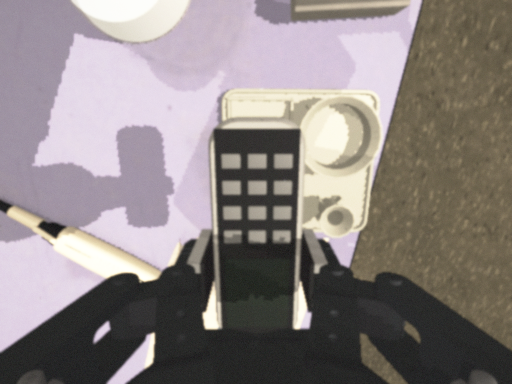

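```bash
python3 - <<'E'
from h import *
Q=np.load('pics/w9.npy')
s1=np.load('pics/w1s.npy',allow_pickle=True).item();Q1=cloud(cam('wrist',s1),np.load('pics/w1.npy'))
for Q in (Q,Q1):
    Q=Q.reshape(-1,3);out=[]
    for c,z,r0,r1 in [((.501,-.249),.0345,.032,.045),((.513,-.3255),.0485,0,.022)]:
        for k in range(3):
            r=np.hypot(*(Q[:,:2]-c).T);s=Q[(abs(Q[:,2]-z)<.0025)&(r<r1)&(r>r0)][:,:2]
            x=np.linalg.lstsq(np.c_[2*s,np.ones(len(s))],(s**2).sum(1),rcond=None)[0];c=x[:2]
        print(len(s),c,np.sqrt(x[2]+c@c));out.append(c)
    v=out[0]-out[1];yaw=np.arctan2(v[1],v[0])-np.pi/2;R=np.array([[np.cos(yaw),-np.sin(yaw)],[np.sin(yaw),np.cos(yaw)]])
    print('len',np.hypot(*v),'yaw',np.degrees(yaw),'origin',out[0]-R@[.034,.031],'grip',out[0]+R@[-.076,-.039])
E
```

```text
1072 [ 0.50107516 -0.24921874] 0.03673441696515699
354 [ 0.51274354 -0.32503503] 0.015226071228777869
len 0.07670893890318133 yaw 8.749359751755778 origin [ 0.47218629 -0.28502982] grip [ 0.43189194 -0.29932544]
427 [ 0.50061587 -0.25024893] 0.03697059789194292
161 [ 0.51268419 -0.32521013] 0.015208626669001272
len 0.07592644513580851 yaw 9.14580771038068 origin [ 0.47197548 -0.28625904] grip [ 0.43178101 -0.30083313]
```

```bash
python3 -m pendant '1 0 0.8 0 0;1 0 1.6 0 0;1 0 2.4 0 0;1 0 3 0 0;1 0 3.5 0 0;1 0 3.8 0 0;1 0 4 0 0;1 0 4.1 0 0;1 0 4.17 0 0;1 0 4.2 0 0;1 0 4.2 0 0;1 0 4.2 0 0'
python3 - <<'E'
from h import *
for i in range(2): st=robot.get_state();im,d=robot.grab_frame('wrist')
print(st['position'],st['wrist_force'],st['finger_gap'])
cv2.imwrite('pics/w10.png',im[60:300].repeat(1,0))
E
```

```text
time_s: 20.25
position: [0.4314, -0.3003, -0.0239]
orientation: [-0.705, 0.705, 0.057, -0.058]
wrist_force: [-5.1, 6.2, 23.4]
finger_gap: 0.0404
[ 0.43145392 -0.30029515 -0.02391812] [-6.44098799  4.6978762  23.72584325] 0.04107576199348016
```

View pics/w10.png

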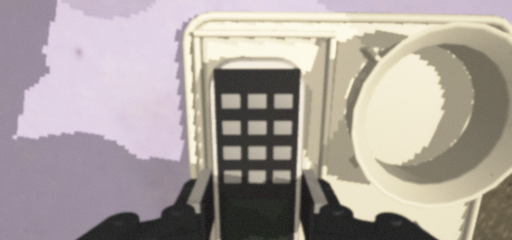

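```bash
python3 -m pendant '1 0 -0.06 0 0;1 0 -0.12 0 0;1 0 -0.12 0 0' 20
python3 -m pendant '0 0 0 0 0;-0.1 0 0 0 0;-0.1 0 0 0 0;-0.1 0 0 0 0'
python3 -m pendant '-0.1 0 -0.5 0 0;-0.2 0 -1.5 0 0;-0.2 0 -2.5 0 0;-0.2 0 -3.4 0 0;-0.2 0 -3.4 0 0'
python3 - <<'E'
from h import *
for i in range(3): st=robot.get_state();im,d=robot.grab_frame('wrist')
print(st['position']);C=cam('wrist',st);Q=cloud(C,d)
Q=Q.reshape(-1,3);c=np.radians(8.9);R=np.array([[np.cos(c),-np.sin(c)],[np.sin(c),np.cos(c)]]);L=(Q[:,:2]-[.4721,-.2856])@R
m=(Q[:,2]>.017)&(Q[:,2]<.035)&(L[:,0]<-.012)&(L[:,0]>-.07)&(abs(L[:,1])<.07);r=cv2.minAreaRect(np.float32(L[m]*1000));print(r)
for a,b in [(-.055,-.03),(-.03,0),(0,.03),(.03,.055)]:
    k=m&(L[:,1]>a)&(L[:,1]<b); print(a,k.sum(),[np.median(Q[k&(L[:,0]<-.045),2]).round(4),np.median(Q[k&(L[:,0]>-.035),2]).round(4)])
cv2.imwrite('pics/w11.png',im)
E
```

```text
time_s: 20.6
position: [0.4332, -0.3009, -0.0218]
orientation: [-0.704, 0.705, 0.058, -0.056]
wrist_force: [0.7, -0.2, -0.6]
finger_gap: 0.0407
time_s: 20.93
position: [0.432, -0.3005, -0.0233]
orientation: [0.705, -0.705, -0.057, 0.057]
wrist_force: [0.3, -0.1, -0.7]
finger_gap: 0.0469
time_s: 21.35
position: [0.4368, -0.3029, 0.1207]
orientation: [-0.702, 0.708, 0.062, -0.053]
wrist_force: [1.7, -0.4, -0.4]
finger_gap: 0.051
[ 0.43289217 -0.30067544  0.11451056]
((-42.391571044921875, -0.17723846435546875), (41.866729736328125, 110.29100799560547), 0.24785758554935455)
-0.055 977 [np.float64(0.0215), np.float64(0.0213)]
-0.03 1383 [np.float64(0.0215), np.float64(0.0213)]
0 1507 [np.float64(0.0214), np.float64(0.0214)]
0.03 1315 [np.float64(0.0212), np.float64(0.0211)]
```

View pics/w11.png

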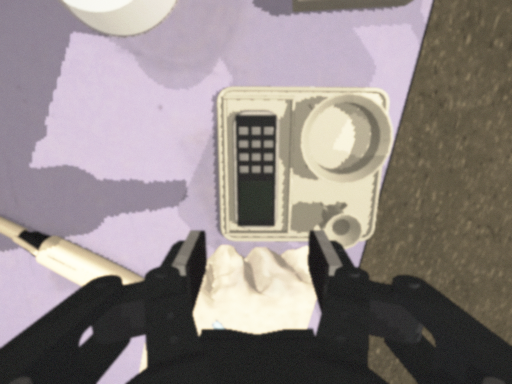

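```bash
python3 -m pendant '-0.2 0 -0.4 0 0;-0.6 3.3 -0.5 6.2 0;-0.6 3.3 -0.5 6.2 0;-0.6 3.3 -0.5 6.2 0;-0.6 3.3 -0.5 6.2 0;-0.6 3.3 -0.5 6.2 0;-0.6 3.3 -0.5 6.2 0;-0.6 3.3 -0.5 6.2 0;-0.6 3.3 -0.5 6.2 0;-0.6 3.3 -0.5 6.2 0;-0.6 3.3 -0.5 6.2 0;-0.6 3.3 -0.5 6.2 0'
python3 - <<'E'
from h import *
for i in range(3): st=robot.get_state();im,d=robot.grab_frame('wrist')
print(st['position'],st['finger_gap']);C=cam('wrist',st);Q=cloud(C,d).reshape(-1,3)
t=Q[(Q[:,2]>.08)&(Q[:,2]<.095)&(np.hypot(Q[:,0]-.524,Q[:,1]+.034)<.04)];print(len(t),t.mean(0),(t.max(0)+t.min(0))/2,t.max(0)-t.min(0))
s=Q[(Q[:,2]>.04)&(Q[:,2]<.14)&(np.hypot(Q[:,0]-.524,Q[:,1]+.034)<.05)];print(np.percentile(s,[1,99],axis=0))
C2=cam('top');a,da=robot.grab_frame('top');P=cloud(C2,np.load('pics/top0.npy')).reshape(-1,3)
t=P[(P[:,2]>.075)&(P[:,2]<.1)&(np.hypot(P[:,0]-.524,P[:,1]+.034)<.04)];print('top0',len(t),t.mean(0),(t.max(0)+t.min(0))/2,t.max(0)-t.min(0))
cv2.imwrite('pics/w12.png',im)
E
```

```text
time_s: 22.5
position: [0.5245, -0.0562, 0.1303]
orientation: [0.718, -0.69, -0.067, 0.07]
wrist_force: [-0.9, -0.5, -0.3]
finger_gap: 0.0684
[ 0.52482958 -0.0563165   0.13094022] 0.06842626697204181
553 [ 0.52787452 -0.03166911  0.08537136] [ 0.52820537 -0.03274961  0.08470165] [0.04019627 0.04031129 0.0093739 ]
[[ 0.50438444 -0.0523514   0.04206643]
 [ 0.55197828 -0.00824229  0.08845041]]
top0 46 [ 0.52803563 -0.03302635  0.08416868] [ 0.52881915 -0.03324244  0.08378545] [0.0387204  0.03923242 0.01483797]
```

View pics/w12.png

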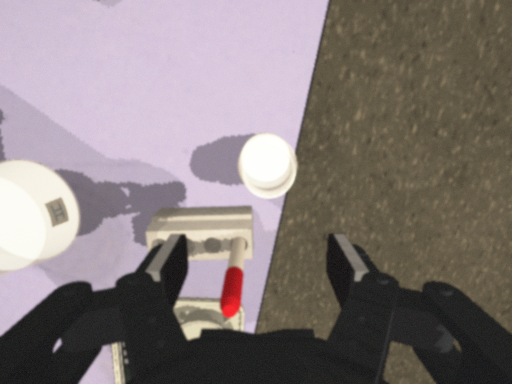

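```bash
python3 - <<'E'
from h import *
st=robot.get_state(); print(st['q'].round(3),st['joint_vel'].round(3)); print(R_(st['orientation']).round(3)); print(delta(st,[.5282,-.033,.131]))
E
```

```text
[ 0.174  0.286 -0.298 -0.048 -0.986 -3.096] [ 0.004 -0.002  0.005  0.002 -0.001 -0.001]
[[ 0.981 -0.006 -0.192]
 [ 0.192  0.039  0.981]
 [ 0.002 -0.999  0.04 ]]
[0.185 0.03  0.553]
```

```bash
python3 -m pendant '-0.6 0 0 0 -0.12;-0.6 0 0 0 -0.24;-0.6 0 0 0 -0.36;-0.6 0 0 0 -0.48;-0.6 0 0 0 -0.6;-0.6 0 0 0 -0.72;-0.6 0 0 0 -0.84;-0.6 0 0 0 -0.96;-0.6 0 0 0 -1.08;-0.6 0 0 0 -1.2;-0.6 0 0 0 -1.3;-0.6 0 0 0 -1.4;-0.6 0 0 0 -1.4;-0.6 0 0 0 -1.4'
python3 - <<'E'
from h import *
for i in range(3): st=robot.get_state();im,d=robot.grab_frame('wrist')
print(st['position'],st['q'].round(2)); print(R_(st['orientation']).round(3)); print(delta(st,[.5285,-.033,.131],np.pi/2))
E
```

```text
time_s: 23.87
position: [0.5255, -0.0557, 0.1315]
orientation: [-0.506, 0.484, 0.514, -0.496]
wrist_force: [0.5, -0.0, -0.2]
finger_gap: 0.0682
[ 0.5255149  -0.05559831  0.13139092] [ 0.18  0.29 -0.3  -0.05 -0.99 -1.7 ]
[[-0.021 -0.005 -1.   ]
 [ 0.999  0.039 -0.022]
 [ 0.04  -0.999  0.004]]
(array([ 0.562,  0.032, -0.087]), np.float64(0.021))
```

```bash
python3 -m pendant '-0.6 0.56 0 -0.1 0;-0.6 0.6 0.2 -0.1 0;-0.6 0.58 0.9 -0.1 0;-0.6 0.55 1.5 -0.1 0;-0.6 0.53 2 -0.1 0;-0.6 0.51 2.4 -0.1 0;-0.6 0.5 2.7 -0.1 0;-0.6 0.5 2.7 -0.1 0;-0.2 0.5 2.7 -0.1 0;0.2 0.5 2.7 -0.1 0;1 0.5 2.7 -0.1 0;1 0.5 2.7 -0.1 0;1 0.5 2.7 -0.1 0;1 0.5 2.7 -0.1 0' 30
python3 - <<'E'
from h import *
for i in range(2): st=robot.get_state();im,d=robot.grab_frame('wrist')
print(st['position'],st['finger_gap'],st['wrist_force']); print(R_(st['orientation']).round(3))
E
```

```text
time_s: 25.18
position: [0.5295, -0.031, 0.0255]
orientation: [-0.504, 0.483, 0.515, -0.497]
wrist_force: [-0.5, 0.4, 5.7]
finger_gap: 0.0415
[ 0.52958197 -0.0310072   0.02549103] 0.04145036059336934 [-1.24971915 -0.83662829  6.22649566]
[[-0.024 -0.003 -1.   ]
 [ 0.999  0.039 -0.024]
 [ 0.04  -0.999  0.002]]
```

```bash
python3 -m pendant '1 0.02 -0.5 0 0;1 0.05 -1.3 0 0;1 0.09 -2.3 0 0;1 0.13 -3.3 0 0;1 0.17 -4.25 0 0;1 -1 -4.35 0.2 0;1 -2 -4.4 0.4 0;1 -3 -4.4 0.6 0;1 -4 -4.4 0.75 0;1 -4.8 -4.4 0.82 0;1 -5.22 -4.4 0.82 0;1 -5.25 -3.6 0.82 0;1 -5.3 -2.8 0.82 0;1 -5.32 -2 0.82 0;1 -5.34 -1.5 0.82 0;1 -5.35 -1.33 0.82 0;1 -5.35 -1.33 0.82 0;1 -5.35 -1.33 0.82 0'
python3 - <<'E'
from h import *
for i in range(3): st=robot.get_state();im,d=robot.grab_frame('wrist')
print(st['position'],st['finger_gap'],st['wrist_force']); print(R_(st['orientation']).round(3))
C=cam('wrist',st);Q=cloud(C,d).reshape(-1,3)
r=np.hypot(Q[:,0]-.501,Q[:,1]+.2495)
for z in (.055,.065,.075,.085,.095):
    t=Q[(abs(Q[:,2]-z)<.004)&(r<.04)]
    if len(t)>10: print(z,len(t),t.min(0).round(4),t.max(0).round(4))
c=np.array([.501,-.2495]);s=Q[(abs(Q[:,2]-.0345)<.0025)&(r<.045)&(r>.031)][:,:2];x=np.linalg.lstsq(np.c_[2*s,np.ones(len(s))],(s**2).sum(1),rcond=None)[0];print(len(s),x[:2])
cv2.imwrite('pics/w13.png',im[60:300,90:410].repeat(2,0).repeat(2,1))
E
```

```text
time_s: 26.78
position: [0.5019, -0.2479, 0.0698]
orientation: [-0.504, 0.483, 0.515, -0.497]
wrist_force: [-0.2, 0.0, 0.3]
finger_gap: 0.0405
[ 0.50265116 -0.24802537  0.0708718 ] 0.04099108668425228 [-0.85850702 -0.53215155  0.71964473]
[[-0.024 -0.002 -1.   ]
 [ 0.999  0.038 -0.024]
 [ 0.038 -0.999  0.001]]
0.055 164 [ 0.477  -0.2703  0.0511] [ 0.4916 -0.2247  0.059 ]
0.065 195 [ 0.4769 -0.2718  0.061 ] [ 0.4934 -0.2247  0.069 ]
0.075 1567 [ 0.4768 -0.2724  0.071 ] [ 0.5277 -0.226   0.079 ]
0.085 747 [ 0.4767 -0.2729  0.081 ] [ 0.5275 -0.2262  0.089 ]
0.095 829 [ 0.4767 -0.2735  0.091 ] [ 0.5275 -0.2263  0.099 ]
1119 [ 0.50081328 -0.24959468]
```

View pics/w13.png

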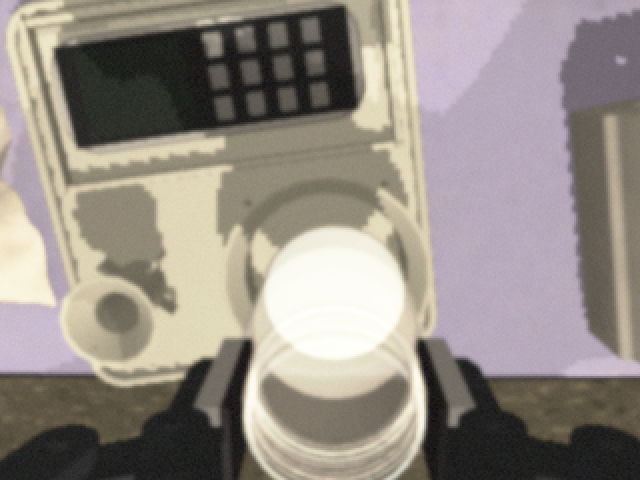

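```bash
python3 -m pendant '1 -0.05 0.2 0.04 0;1 -0.06 0.4 0.04 0;1 -0.07 0.6 0.04 0;1 -0.08 0.8 0.04 0;1 -0.09 0.9 0.04 0;1 -0.09 0.95 0.04 0;1 -0.09 1 0.04 0;1 -0.09 1 0.04 0;1 -0.09 1 0.04 0'
```

```text
time_s: 27.68
position: [0.5004, -0.2497, 0.0319]
orientation: [-0.504, 0.483, 0.515, -0.497]
wrist_force: [-3.9, 6.0, 17.1]
finger_gap: 0.0408
```

```bash
python3 -m pendant '0.2 0 -0.05 0 0;-0.2 0 -0.08 0 0;-0.5 0 -0.08 0 0;-0.5 0 -0.08 0 0;-0.5 0.01 -0.4 0 0;-0.5 0.04 -1.2 0 0;-0.5 0.1 -2 0 0;-0.3 0.15 -2.7 0 0;-0.2 3.55 -2.7 -0.5 0;-0.2 3.55 -2.7 -0.5 0;-0.2 3.55 -2.7 -0.5 0;-0.2 3.55 -2.7 -0.5 0;-0.2 3.55 -2.7 -0.5 0;-0.2 3.55 -2.7 -0.5 0;-0.2 3.55 -2.7 -0.5 0'
python3 - <<'E'
from h import *
for i in range(3): st=robot.get_state();im,d=robot.grab_frame('wrist')
print(st['position'],st['finger_gap'],st['wrist_force']); print(R_(st['orientation']).round(3))
C=cam('wrist',st);Q=cloud(C,d).reshape(-1,3);r=np.hypot(Q[:,0]-.517,Q[:,1]+.112)
for z in (.07,.09,.11,.13,.148):
    t=Q[(abs(Q[:,2]-z)<.005)&(r<.02)]
    if len(t)>5: print(z,len(t),t.min(0).round(4),t.max(0).round(4))
# bottle in socket
r=np.hypot(Q[:,0]-.501,Q[:,1]+.2495);t=Q[(Q[:,2]>.06)&(r<.035)];print('bottle',len(t),t.min(0),t.max(0))
cv2.imwrite('pics/w14.png',im)
E
```

```text
time_s: 28.93
position: [0.5164, -0.1123, 0.1419]
orientation: [-0.505, 0.483, 0.514, -0.497]
wrist_force: [0.5, -0.6, -0.3]
finger_gap: 0.0513
[ 0.51632789 -0.11276872  0.14192219] 0.05080272394549258 [-0.74345903 -0.08005504 -0.5916782 ]
[[-0.022 -0.006 -1.   ]
 [ 0.999  0.039 -0.022]
 [ 0.039 -0.999  0.005]]
0.07 37 [ 0.5109 -0.1166  0.0651] [ 0.5149 -0.1055  0.0748]
0.09 48 [ 0.5113 -0.1169  0.0851] [ 0.5155 -0.1056  0.0943]
0.11 70 [ 0.5104 -0.1179  0.1054] [ 0.5182 -0.1041  0.1149]
0.13 111 [ 0.5106 -0.1188  0.1251] [ 0.5182 -0.1047  0.1349]
0.148 350 [ 0.5108 -0.1171  0.1431] [ 0.5222 -0.1046  0.1521]
bottle 2679 [ 0.4747312  -0.27311885  0.06000907] [ 0.52354296 -0.22298977  0.09389343]
```

```bash
python3 -m pendant '-0.2 0 0 0 -0.12;-0.2 0 0 0 -0.24;-0.2 0 0 0 -0.36;-0.2 0 0 0 -0.48;-0.2 0 0 0 -0.6;-0.2 0 0 0 -0.72;-0.2 0 0 0 -0.84;-0.2 0 0 0 -0.96;-0.2 0 0 0 -1.08;-0.2 0 0 0 -1.2;-0.2 0 0 0 -1.32;-0.2 0 0 0 -1.44;-0.2 0 0 0 -1.56;-0.2 0 0 0 -1.56;-0.2 0 0 0 -1.56'
python3 - <<'E'
from h import *
for i in range(3): st=robot.get_state();im,d=robot.grab_frame('wrist')
print(st['position'],st['q'].round(2)); print(R_(st['orientation']).round(3))
C=cam('wrist',st);Q=cloud(C,d).reshape(-1,3);r=np.hypot(Q[:,0]-.517,Q[:,1]+.112)
for z in (.09,.11,.13,.148):
    t=Q[(abs(Q[:,2]-z)<.005)&(r<.02)]
    if len(t)>5: print(z,len(t),t.min(0).round(4),t.max(0).round(4))
print(delta(st,[.5175,-.1095,.074]))
E
```

```text
time_s: 30.33
position: [0.5165, -0.1124, 0.1422]
orientation: [0.001, -0.005, 0.721, -0.693]
wrist_force: [0.8, 0.6, -0.1]
finger_gap: 0.0513
[ 0.51655609 -0.11215619  0.14229735] [ 0.07  0.28 -0.28 -0.05 -1.02 -0.03]
[[-1.    -0.005  0.01 ]
 [-0.01   0.039 -0.999]
 [ 0.005 -0.999 -0.039]]
0.09 59 [ 0.5118 -0.1174  0.085 ] [ 0.5237 -0.1123  0.0948]
0.11 71 [ 0.5115 -0.1193  0.105 ] [ 0.5247 -0.1129  0.1149]
0.13 106 [ 0.5114 -0.1195  0.1251] [ 0.5249 -0.1114  0.1346]
0.148 344 [ 0.5118 -0.1177  0.143 ] [ 0.5242 -0.1068  0.1518]
[-3.300e-02  1.709e+00  1.000e-03]
```

```bash
python3 -m pendant '-0.2 -0.04 0.5 0 0;-0.2 -0.04 1 0 0.01;-0.2 -0.04 1.4 0.02 0.01;-0.2 -0.04 1.7 0.02 0.01;-0.2 -0.04 1.7 0.02 0.01;0.2 -0.04 1.7 0.02 0.01;0.5 -0.04 1.7 0.02 0.01;1 -0.04 1.7 0.02 0.01;1 -0.04 1.7 0.02 0.01;1 -0.04 1.7 0.02 0.01;1 -0.04 1.7 0.02 0.01;1 -0.04 1.7 0.02 0.01;1 -0.04 1.7 0.02 0.01' 30
```

```text
time_s: 31.57
position: [0.5188, -0.1099, 0.0755]
orientation: [0.0, -0.002, 0.721, -0.693]
wrist_force: [-1.0, 0.1, 5.2]
finger_gap: 0.0129
```

```bash
python3 -m pendant '1 0 -0.4 -0.015 0;1 0 -1 -0.04 0;1 0 -1.8 -0.07 0;1 0 -2.7 -0.1 0;1 0.02 -2.8 0.6 0;1 0.05 -2.85 1.6 0;1 0.1 -2.85 2.6 0;1 0.13 -2.85 3.6 0;1 0.13 -2.85 4.5 0;1 0.13 -2.85 5.23 0;1 0.13 -2.85 5.23 0;1 0.13 -2.2 5.25 0;1 0.13 -1.7 5.27 0;1 0.13 -1.3 5.29 0;1 0.13 -1.26 5.29 0;1 0.13 -1.26 5.29 0'
cat > chk.py <<'E'
from h import *
for i in range(3): st=robot.get_state();im,d=robot.grab_frame('wrist')
print(st['position'],st['finger_gap'],st['wrist_force']); print(R_(st['orientation']).round(3))
C=cam('wrist',st);Q=cloud(C,d).reshape(-1,3);r=np.hypot(Q[:,0]-.5127,Q[:,1]+.3252)
for z in (.06,.07,.085,.1,.115,.13,.15):
    t=Q[(abs(Q[:,2]-z)<.005)&(r<.025)]
    if len(t)>5: print(z,len(t),t.min(0).round(4),t.max(0).round(4))
t=Q[(abs(Q[:,2]-.0485)<.002)&(r<.02)];print('rim',len(t),t.min(0),t.max(0))
if len(t)>20:
    s=t[:,:2];x=np.linalg.lstsq(np.c_[2*s,np.ones(len(s))],(s**2).sum(1),rcond=None)[0];print(x[:2])
E
python3 chk.py
```

```text
time_s: 32.9
position: [0.5128, -0.3225, 0.1153]
orientation: [-0.002, -0.004, 0.721, -0.693]
wrist_force: [1.2, 0.5, 0.8]
finger_gap: 0.0133
[ 0.51432865 -0.32326119  0.1175226 ] 0.012821856204235278 [ 0.14858217 -0.69300995  0.81598295]
[[-1.    -0.004  0.004]
 [-0.004  0.038 -0.999]
 [ 0.004 -0.999 -0.038]]
0.06 33 [ 0.508  -0.3307  0.0592] [ 0.52   -0.3258  0.0649]
0.07 55 [ 0.5082 -0.3307  0.065 ] [ 0.5199 -0.3263  0.075 ]
0.085 71 [ 0.5079 -0.3311  0.0803] [ 0.5202 -0.3251  0.0899]
0.1 83 [ 0.5079 -0.3311  0.095 ] [ 0.52   -0.3252  0.1047]
0.115 113 [ 0.5081 -0.331   0.1101] [ 0.5203 -0.3249  0.12  ]
0.13 137 [ 0.5081 -0.3313  0.1251] [ 0.5204 -0.3251  0.1349]
0.15 161 [ 0.5078 -0.3355  0.145 ] [ 0.5261 -0.326   0.155 ]
rim 387 [ 0.49671846 -0.34252085  0.04650849] [ 0.52952551 -0.3105557   0.05030842]
[ 0.51322872 -0.32587181]
```

```bash
python3 -m pendant '1 0.025 0.15 0.03 0;1 0.025 0.3 0.035 0;1 0.025 0.5 0.04 0;1 0.025 0.7 0.05 0;1 0.025 0.9 0.06 0;1 0.025 1.1 0.07 0;1 0.025 1.22 0.075 0;1 0.025 1.3 0.08 0;1 0.025 1.34 0.08 0;1 0.025 1.34 0.08 0'; python3 chk.py
```

```text
time_s: 33.88
position: [0.5126, -0.3249, 0.065]
orientation: [-0.0, -0.003, 0.72, -0.694]
wrist_force: [-2.0, 2.5, 10.8]
finger_gap: 0.0129
[ 0.5125784  -0.32479141  0.06496997] 0.012816413985677762 [-2.65964219  1.49764719  9.89381147]
[[-1.    -0.005  0.004]
 [-0.004  0.038 -0.999]
 [ 0.005 -0.999 -0.038]]
0.06 106 [ 0.5058 -0.3324  0.0551] [ 0.5179 -0.3266  0.0649]
0.07 127 [ 0.5061 -0.3323  0.065 ] [ 0.5183 -0.3261  0.0748]
0.085 163 [ 0.5061 -0.3324  0.08  ] [ 0.5185 -0.326   0.0899]
0.1 257 [ 0.4998 -0.338   0.095 ] [ 0.5258 -0.3277  0.105 ]
0.115 883 [ 0.4926 -0.3387  0.11  ] [ 0.5331 -0.3272  0.12  ]
0.13 1119 [ 0.4927 -0.3393  0.125 ] [ 0.5329 -0.3164  0.135 ]
0.15 1574 [ 0.4896 -0.3421  0.145 ] [ 0.5358 -0.3166  0.155 ]
rim 591 [ 0.49650389 -0.34245718  0.04652375] [ 0.52979642 -0.30997584  0.05045664]
[ 0.51336103 -0.32575406]
```

```bash
python3 -m pendant '0.5 0 0 0 0;0 0 0 0 0;-0.2 0 0 0 0;-0.2 0 0 0 0;-0.2 0 -0.5 -0.02 0;-0.2 0 -1.3 -0.05 0;-0.2 0 -2.2 -0.08 0;-0.2 0 -3 -0.1 0;-0.2 0.5 -3.5 1 0;-0.2 1 -3.5 2 0;-0.2 1 -3.5 2 0;-0.2 1 -3.5 2 0;-0.2 1 -3.5 2 0'; python3 chk.py
python3 - <<'E'
from h import *
for n in ('wrist','top','side'):
    st=robot.get_state();im,d=robot.grab_frame(n);C=cam(n,st);Q=cloud(C,d).reshape(-1,3)
    print(n)
    for nm,c,r in [('flask',(.4816,.3478),.016),('vial',(.4661,.2714),.014),('bottle',(.501,-.2495),.026),('marker',(.513,-.3255),.012),('meter',(.432,-.292),.02)]:
        t=Q[(np.hypot(*(Q[:,:2]-c).T)<r)&(Q[:,2]>.015)&(Q[:,2]<.2)]
        if len(t)>8:
            z=np.percentile(t[:,2],98);k=t[t[:,2]>z-.01];print(nm,len(t),'top',z.round(4),'ctr',((k.max(0)+k.min(0))/2)[:2].round(4))
    np.save(f'pics/f_{n}.npy',d);cv2.imwrite(f'pics/f_{n}.png',im)
E
```

```text
time_s: 35.12
position: [0.4726, -0.4101, 0.1986]
orientation: [-0.002, -0.003, 0.721, -0.693]
wrist_force: [1.2, -0.1, -0.4]
finger_gap: 0.0507
[ 0.47331537 -0.40908701  0.19880618] 0.05123132464778696 [-0.03153726 -0.3424712  -0.63687392]
[[-1.    -0.007  0.003]
 [-0.004  0.04  -0.999]
 [ 0.007 -0.999 -0.04 ]]
0.06 45 [ 0.5053 -0.3319  0.0551] [ 0.5171 -0.3254  0.0648]
0.07 46 [ 0.5056 -0.3318  0.0651] [ 0.517  -0.3276  0.075 ]
0.085 57 [ 0.5054 -0.3316  0.0802] [ 0.5171 -0.3241  0.0895]
0.1 65 [ 0.5045 -0.333   0.0953] [ 0.5182 -0.3248  0.1048]
0.115 81 [ 0.5046 -0.333   0.1102] [ 0.5176 -0.3245  0.1199]
0.13 109 [ 0.5048 -0.3332  0.1252] [ 0.518  -0.3233  0.1348]
rim 191 [ 0.49715713 -0.34206557  0.04651564] [ 0.52933644 -0.31024296  0.05040107]
[ 0.51335232 -0.32574871]
wrist
bottle 2197 top 0.0927 ctr [ 0.5001 -0.2493]
marker 937 top 0.1403 ctr [ 0.5117 -0.3268]
meter 651 top 0.0235 ctr [ 0.4319 -0.2925]
top
flask 100 top 0.0837 ctr [0.4831 0.3464]
vial 90 top 0.0993 ctr [0.4665 0.2721]
bottle 290 top 0.093 ctr [ 0.5006 -0.2483]
side
bottle 885 top 0.0927 ctr [ 0.5003 -0.2474]
marker 605 top 0.1399 ctr [ 0.5109 -0.3258]
meter 300 top 0.0239 ctr [ 0.4319 -0.2914]
```

```bash
python3 -c "
from plant import robot
print(robot.hand_in())"
```

```text
the job is handed in; nothing more can be done
None
```

Both kits are made up in the order asked: flask, vial, meter, bottle, marker. I handed the job in at about 35 s, with the arm clear of everything. The beaker was left alone and no move went near it, but I did not measure it again at the end.

**Final height checks**

| Item | Camera | Top measured (mm) | Top expected (mm) |
|---|---|---|---|
| Bottle | wrist, side | 93 | 93 |
| Marker | wrist, side | 140 | 140 |
| Meter | wrist | 21.4 median just after release (flat within 0.4); 23.5–24 in the last look (98th percentile) | 22 |
| Flask | top only | 84 | 81 |
| Vial | top only | 99 | 96 |

The top camera read about 4 mm high on the flask while it still stood on the bench. Allowing for that, the flask and vial heights fit full seating, and both met resistance at floor height when I set them down.

**What went wrong or disagreed**
- **First flask grasp:** it closed on air without touching the flask. The wrist and side cameras showed the fingertips about 40 mm behind the reported tool point, so I corrected for that in every later grasp.
- **Meter:** with the tool about 6 mm short of the lowest point, something met with about 23 N, most likely the fingers on the bed walls. I backed off to no load and released it there, so it dropped the last few millimetres into the bed.
- **Tool tilt:** joint 6 ran into its range limit on the way to the bottle and left the tool tilted about 2° from then on. I turned the tool so the tilt did not lean the pen. The bottle reads at full depth, and the pen stood vertical to within about 1 mm over its length.
- **Last pictures:** the 16-picture limit was reached before the marker, so the later checks rest on depth measurements, not pictures I viewed.

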